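# Open the vibratory tumbler: unscrew the lid nut and take off the lid

## Robot

A 6-joint arm with a two-finger parallel gripper is mounted at the origin on the work surface. World frame = base frame: x ahead of the robot, y to its left, z up, the work surface at z = 0. Lengths are in m, angles in rad, forces in N, time in s.
With the tool pointing down it reaches from about 0.325 to 0.775 m from the base axis. Payload 5.5 kg.
Tool frame: the origin (TCP) lies midway between the tips of the shut fingers; the grasp point (between the pads) lies 19 mm behind it; z points along the fingers, y is the line along which they close (so a half turn about z gives the same grasp; the last joint's range is limited). The gripper opens to 85 mm and grips with 20 to 120 N. Pads are 22 mm wide; open, the fingers measure 114 mm over their backs; the gripper's body (76 mm by 85 mm) begins 54 mm behind the grasp point. The pads swing forward as they close: fully open they stand 13 mm farther back than shut.
Start: joints at [1.28, 0.091, 1.231, -0, 1.82, -0.057], TCP at [0.139, 0.584, 0.231] pointing down, gripper open.
Joint ranges: [-2.87, 2.87], [-0.86, 2.18], [0.17, 2.46], [-1.51, 4.65], [0.06, 2.69], [-2.65, 2.65]. Speed limits (rad/s): [2.57, 2.57, 3.01, 3.14, 3.14, 3.14].

## Interface

Orientations are given as [roll, pitch, yaw] about the fixed x, y, z axes, in that order (R = Rz(yaw) Ry(pitch) Rx(roll)).
In Python, from rig import sensors, camera, camera_params, job gives the robot as it stands. The module is installed in compiled form; this text tells all that it offers.
- The arm moves only by the shell command python3 -m handwheel 'ROWS'. ROWS is JSON, a list of rows, each a list of 7 numbers: the shift along the tool's x, y, z in m, then the turn, a rotation vector about the tool's x, y, z in degrees, then the opening, from 0 (shut) to 1 (fully open). In form: [[dx, dy, dz, wx, wy, wz, jaw], ...]. A call has 1 to 20 rows; each row is the pose to reach, as a shift and turn from the pose commanded when the call began, along the tool's axes at that moment; what a row does not reach only later rows make up. A row lasts 1/8 s, in which the tool goes at most 62.5 mm and 10.7 degrees, less where a joint would pass 70% of its speed; a pose out of reach is approached as far as the arm can. A call with a gripper value outside its range is refused whole. The fingers move at their own pace and stop on an object; the grip force is fixed at half the most. Time passes only in rows, so rows that repeat a pose let the fingers close. It gives the time, the measured TCP pose, the force, the opening and the grip force at its end, in the units of the state.
- sensors.get_state(): the state, without advancing time (a new reading comes with each control period).
- camera(name): name is "side" or "top" or "wrist"; returns the picture (420x560x3 uint8, red, green, blue); there is no depth.
- camera_params(name): a dict with "fx", "fy", "cx", "cy" (pixels), "k1" (the pictures are not rectified: a ray, as slopes to the right and down, at radius r is drawn at 1 + k1 r^2 times it, then the intrinsics apply), "origin" and "attitude" of the camera in the world. Camera axes: x right, y down, z forward; pixel columns grow to the right and rows downward; lengths in m; the calibration is good to about 2 mm. A picture is of the moment at which its call begins: read the wrist's pose just before it. camera_params takes no time and is no camera call; for the wrist camera it gives the pose at the moment of the call.
- job.finish_job(): hands the job in; it is judged then, once.
The state is a dict: "time": time; "joints": joint angles; "joint_vel": joint speeds; "effort": joint torques, N m; "tool_pos": TCP position; "orientation": TCP orientation; "force": force on the tool from outside, world axes, zero at the start; "torque": the same for the moment, N m; "gripper_width": finger opening in m; "finger_force": force on a finger pad.
Only numpy, scipy, OpenCV 4.12 (cv2) and the standard library are available. Lean on these libraries where they do the work, as an engineer would, in place of code of your own. Each camera call takes 0.05 s, during which the arm holds its last target. There are 200 camera calls.

## Task

The polishing run is over: open the vibratory tumbler. Unscrew the red hand nut counter-clockwise until it comes free of the threaded stud (do not wrench it off the thread), and set it down flat in the metal parts tray. Then lift the white lid off by its hub and lay it, right way up and wholly on it, on the round black drip mat; set both down rather than dropping them, and do not disturb the pliers, loupe, soap bottle and brush.

Things in the scene. Friction and masses are not known exactly. Their poses are not given: they have to be found in the camera images.
- nut_mid (a point): centre of the red fluted plastic hand nut: an upright ring 58 mm in diameter and 40 mm high, bore 28 mm, about 90 g; this point is on its axis (z), 20 mm above its underside. It starts screwed home, its underside on the lid's hub. Grip it across its diameter from above, at its centre or a few mm higher, with 15 to 30 N.
- nut: the same nut, origin at the centre of its underside. Coarse right-hand thread: counter-clockwise from above (positive about z) unscrews it; it rises 3.2 mm per radian, with 2 mm of up-and-down play: raise the hand as it turns. After 3.0 to 3.8 rad (0.6 turn), 11 mm up, it is free and lifts straight off. Let go part-way, it stays where it is. Lifting too early jams on the thread.
- lid_hub (a point): centre of the upright hub of the loose white plastic lid (about 240 g), on its axis (z, up), 31 mm above the lid's lower edge. The hub is a tube 44 mm in outer diameter, bore 30 mm, from 12 to 50 mm above the lower edge; the stud passes through it. Grip it across the hub from above. The lid sits loosely on the bowl's rim.
- lid: the same lid, origin at the centre of its lower edge: a flat disc 204 mm in diameter with a 12 mm deep skirt, top of the disc 12 mm above the lower edge. It lifts straight up; it is clear to move sideways once its lower edge is above the stud's top, about 80 mm above where it starts.
- stud_top (a point): top of the fixed upright metal stud in the middle of the tumbler, on its axis: thread 24 mm in diameter, top 235 mm above the bench, 28 mm above the top of the lid's hub and, at the start, 12 mm below the top of the nut, inside its bore.
- tumbler: the fixed vibratory tumbler: black base, blue bowl 196 mm in diameter, rim 165 mm above the bench; origin on the bench at its centre. It carries lid, stud and nut.
- tray_in (a point): centre of the inner floor of the open sheet-aluminium parts tray, 165 x 125 mm (x by y of this frame), 24 mm high, walls and floor 3 mm thick; inside 159 mm along x, 119 mm along y; x is its long axis. It stands loose on the bench, about 400 g.
- mat: round black rubber drip mat, 260 mm in diameter and 4 mm thick, fixed flat on the bench; origin at the centre of its underside.
- pliers_mid (a point): middle of red-handled pliers lying on the bench, 150 mm long (along x), 60 mm wide, 11 mm high: leave alone.
- loupe: black folding loupe, 49 x 26 x 22 mm, standing on the bench: leave alone.
- soap: green bottle of burnishing soap, 54 mm in diameter, 140 mm high, standing: leave alone.
- brush: brush with wooden handle lying on the bench: leave alone.

How it is judged:
On the way, in this order (a step that is already met when the one before it is completed fails the run):
1. the nut is unscrewed and lifted clear above the stud (z of nut in the frame of stud_top above 0.004 m), for 0.1 s.
2. the nut lies flat in the tray, let go (x of nut_mid in the frame of tray_in between -0.055 and 0.055 m and y of nut_mid in the frame of tray_in between -0.036 and 0.036 m and z of nut_mid in the frame of tray_in between 0.012 and 0.028 m and angle between nut_mid's own z axis and vertical below 0.2 rad and contact force between the fingers and nut below 0.1 N and linear speed of nut below 0.03 m/s), for 0.2 s.
3. the lid is lifted clear of the stud (z of lid in the frame of stud_top above 0.002 m), for 0.1 s.
At the end, for the whole second after the job is handed in: the nut lies flat (within 0.2 rad) on the tray's floor, and the lid lies flat (within 0.08 rad), hub up, on the drip mat with its centre within 35 mm of the mat's centre; both are at rest (x of nut_mid in the frame of tray_in between -0.055 and 0.055 m and y of nut_mid in the frame of tray_in between -0.036 and 0.036 m and z of nut_mid in the frame of tray_in between 0.012 and 0.028 m and angle between nut_mid's own z axis and vertical below 0.2 rad and horizontal distance between lid and mat below 0.035 m and z of lid in the frame of mat between 0 and 0.009 m and angle between lid_hub's own z axis and vertical below 0.08 rad and z of lid_hub in the frame of mat above 0.028 m and linear speed of each of lid, nut below 0.02 m/s); the robot touches nothing.
It fails at once if the pliers, loupe, soap bottle or brush is moved more than 25 mm, or the bottle tipped (distance of any of pliers_mid, loupe, soap, brush from where it was at the start of the episode above 0.025 m or angle between soap's own z axis and vertical above 0.3 rad).
It fails at once if the nut is wrenched: its thread is loaded with more than 120 N (contact force between nut and tumbler above 120 N).
It fails at once if the nut is dropped (falls free for more than about 30 mm) (linear speed of nut above 0.75 m/s and contact force between the fingers and nut below 0.1 N).
It fails at once if the lid is dropped (falls free for more than about 25 mm) (linear speed of lid above 0.7 m/s and contact force between the fingers and lid below 0.1 N).
It also fails if it takes over 72 s, if anything falls off the work surface, if the arm or the gripper's body presses on something with over 40 N, if the wrist force passes 120 N, or if a joint passes its speed limit or range.

## Working session

There is one attempt and no reset: what is moved stays moved. The work goes in short steps, Python scripts to look and compute and a shell command to move; the robot and the scene stay as the last step left them, time stands still between calls to the robot, and variables do not carry over. Pictures are saved under pics/ and viewed, at most 10 in all, crops included, and the job is handed in when it is done.

```bash
mkdir -p pics; python3 - <<'E'
from rig import sensors,camera,camera_params
import cv2
print(sensors.get_state())
for n in("top","side","wrist"):
    print(n,camera_params(n)); cv2.imwrite(f"pics/{n}0.png",camera(n)[:,:,::-1])
E
```

```text
{'time': 0.0, 'joints': array([ 1.28030919e+00,  9.18476097e-02,  1.23186631e+00, -1.47515407e-05,
        1.81976712e+00, -5.67229329e-02]), 'joint_vel': array([ 0.00083938, -0.00087762,  0.00010867,  0.00143405,  0.0009596 ,
        0.0005454 ]), 'effort': array([-4.73863092e-04, -4.58730483e+01, -4.18023670e+01, -3.77504466e-05,
        1.16910532e-02, -1.84924920e-05]), 'tool_pos': array([0.13892787, 0.5834199 , 0.23016864]), 'orientation': array([-3.13970650e+00, -9.27765256e-05,  2.90782474e+00]), 'force': array([ 0.36615294,  0.09373227, -0.30259934]), 'torque': array([-0.03077137,  0.06348392,  0.03618403]), 'finger_force': 0.0, 'gripper_width': 0.08545252694688013}
top {'fx': 466.9398504639683, 'fy': 466.9398504639683, 'cx': 277.9891869627414, 'cy': 210.74478755191004, 'k1': 0.031070831837255553, 'origin': array([0.50152171, 0.01143772, 1.26587103]), 'attitude': array([-3.04224908, -0.02783563, -1.56021924])}
side {'fx': 533.2547323008577, 'fy': 533.2547323008577, 'cx': 276.3134860926841, 'cy': 210.5814263285758, 'k1': 0.07312807335864328, 'origin': array([ 0.55427934, -0.74717355,  0.99264486]), 'attitude': array([-2.39099365e+00, -7.59440242e-04, -8.86614497e-02])}
wrist {'fx': 310.0800868825096, 'fy': 310.0800868825096, 'cx': 286.29519724483504, 'cy': 213.30710253525413, 'k1': -0.04593688636127468, 'origin': array([0.0739611 , 0.59947318, 0.3731422 ]), 'attitude': array([2.87487997, 0.00301726, 1.33544085])}
```

View pics/top0.png

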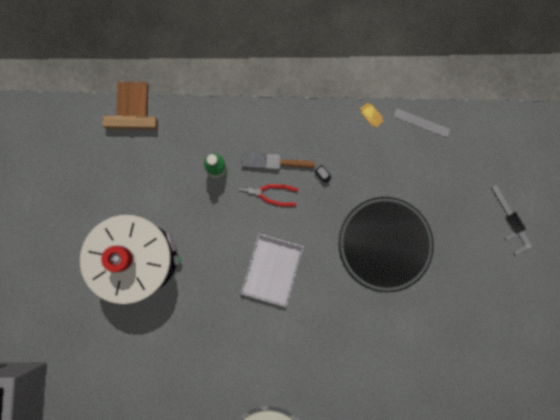

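View pics/side0.png

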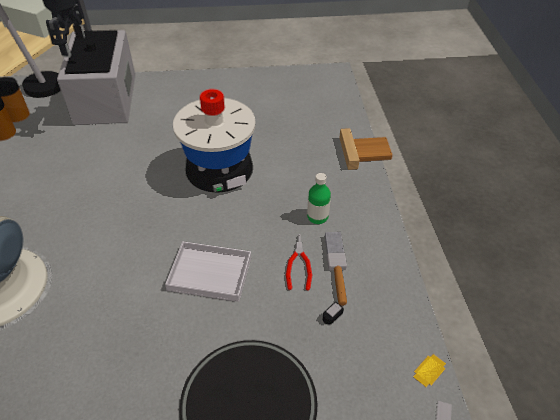

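The top view shows the red nut at (116,259), the lid disc around (127,259), the tray at (272,271) and the mat at (386,244). The pliers, brush, loupe and soap are all above the tray. In the side view the nut is at (212,102), the tray at (209,271) and the mat at (249,400).

```bash
cat > h.py <<'E'
import numpy as np,cv2
from scipy.optimize import least_squares
from scipy.spatial.transform import Rotation as R
def prm(p): return np.array([[p['fx'],0,p['cx']],[0,p['fy'],p['cy']],[0,0,1]]),R.from_euler('xyz',p['attitude']).as_matrix()
def proj(p,X):
    K,A=prm(p); c=(np.atleast_2d(X)-p['origin'])@A; s=c[:,:2]/c[:,2:]
    s=s*(1+p['k1']*(s**2).sum(1,keepdims=True)); return s@K[:2,:2].T+K[:2,2]
def unproj(p,uv,z):
    K,A=prm(p); u=cv2.undistortPoints(np.float64(uv).reshape(-1,1,2),K,np.array([p['k1'],0,0,0,0.]))[:,0]
    d=np.c_[u,np.ones(len(u))]@A.T; o=p['origin']; return o+d*((z-o[2])/d[:,2])[:,None]
def circ(x,y,z,r,n=60):
    t=np.linspace(0,2*np.pi,n); return np.c_[x+r*np.cos(t),y+r*np.sin(t),0*t+z]
def blob(mask,near=None):
    n,l,s,c=cv2.connectedComponentsWithStats(mask.astype(np.uint8))
    i=1+np.argmax(s[1:,4]) if near is None else 1+np.argmin(np.hypot(*(c[1:]-near).T)-1e-3*0+(s[1:,4]<60)*1e4)
    return l==i
def cent(mask):
    h=cv2.convexHull(np.argwhere(mask)[:,::-1].astype(np.int32)); m=cv2.moments(h); return np.array([m['m10'],m['m01']])/m['m00'],m['m00']
def hullcent(p,X):
    m=cv2.moments(cv2.convexHull(np.float32(proj(p,X)))); return np.array([m['m10'],m['m01']])/m['m00'],m['m00']
def box(x,y,a,lx,ly,h):
    c,s=np.cos(a),np.sin(a); q=np.array([[i,j] for i in(-lx/2,lx/2) for j in(-ly/2,ly/2)])@np.array([[c,s],[-s,c]])+[x,y]
    return np.r_[np.c_[q,[0]*4],np.c_[q,[h]*4]]
E
python3 - <<'E'
from h import *
from rig import camera_params
P={n:camera_params(n) for n in("top","side")}
I={n:cv2.imread(f"pics/{n}0.png").astype(int) for n in P}
def red(im): return (im[...,2]>110)&(im[...,1]<70)&(im[...,0]<70)
near={'top':(116,259),'side':(212,102)}
for ns in (['top'],['side'],['top','side']):
    ob={n:cent(blob(red(I[n]),near[n])) for n in ns}
    f=lambda v:np.concatenate([hullcent(P[n],np.r_[circ(*v,.207,.029),circ(*v,.247,.029)])[0]-ob[n][0] for n in ns])
    s=least_squares(f,[.35,.4]); print('nut',ns,s.x,s.fun,[(ob[n],hullcent(P[n],np.r_[circ(*s.x,.207,.029),circ(*s.x,.247,.029)])[1]) for n in ns])
# lid
im=I['top']; w=(im.min(2)>150); w[:, 185:]=0; w[:200]=0;w[310:]=0
m=blob(w); h=cv2.convexHull(np.argwhere(m)[:,::-1].astype(np.int32))[:,0]
X=unproj(P['top'],h,.169); s=least_squares(lambda v:np.hypot(X[:,0]-v[0],X[:,1]-v[1])-v[2],[.35,.4,.1],loss='soft_l1',f_scale=.002);print('lid',s.x)
# mat
m=np.zeros((420,560),bool); m[185:305,325:450]=im[185:305,325:450].max(2)<48
m=blob(m); h=cv2.convexHull(np.argwhere(m)[:,::-1].astype(np.int32))[:,0]
X=unproj(P['top'],h,.004); s=least_squares(lambda v:np.hypot(X[:,0]-v[0],X[:,1]-v[1])-v[2],[.4,-.25,.13]);print('mat',s.x)
# tray: brightness mask in both
md={}
for n,(x0,x1,y0,y1) in {'top':(225,320,222,320),'side':(155,262,230,310)}.items():
    t=np.zeros((420,560),bool); t[y0:y1,x0:x1]=im[y0:y1,x0:x1].min(2)>105 if n=='top' else I[n][y0:y1,x0:x1].min(2)>125
    md[n]=blob(t)
hs={n:cv2.convexHull(np.argwhere(m)[:,::-1].astype(np.int32)) for n,m in md.items()}
def f(v):
    r=[]
    for n in hs:
        q=cv2.convexHull(np.float32(proj(P[n],box(*v,.165,.125,.024))))
        r+=[cv2.pointPolygonTest(q,(float(a),float(b)),True) for a,b in hs[n][:,0]]
    return np.array(r)
for a in(1.3,1.8,-.2,.3):
    s=least_squares(f,[.33,.02,a],diff_step=1e-3,loss='soft_l1');print('tray',s.x,s.cost)
for n,uv in [('pliers',(240,191)),('pliers',(297,195)),('brush',(242,162)),('brush',(315,163)),('loupe',(323,174)),('soap',(216,178))]: print(n,unproj(P['top'],uv,.01))
E
```

```text
nut ['top'] [0.49606775 0.3380823 ] [5.97353335e-07 7.76512934e-08] [((array([114.80981387, 258.44128596]), 492.5), 722.9398020319641)]
nut ['side'] [0.49469471 0.3348465 ] [-1.53643046e-06 -7.27384958e-07] [((array([211.69614512, 101.85649498]), 514.5), 608.5167013801401)]
nut ['top', 'side'] [0.49544122 0.33732138] [ 0.34056437  0.29236851  0.30214238 -0.623944  ] [((array([114.80981387, 258.44128596]), 492.5), 722.6337409870466), ((array([211.69614512, 101.85649498]), 514.5), 606.9017872394761)]
lid [0.49643265 0.33535825 0.0998994 ]
mat [ 0.54176755 -0.3153802   0.11438872]
tray [0.47250819 0.01365273 1.39381899] 329.2962104773662
tray [0.4821727  0.01075043 3.11068151] 274.93842792167607
tray [ 0.48213205  0.01077542 -0.03055305] 274.9390166285252
tray [ 0.48207042  0.01069766 -0.03171714] 274.939088613929
pliers [[0.67947422 0.0812902  0.01      ]]
pliers [[ 0.67076878 -0.07339611  0.01      ]]
brush [[0.75927847 0.07730938 0.01      ]]
brush [[ 0.7597536  -0.12212435  0.01      ]]
loupe [[ 0.72960735 -0.14411707  0.01      ]]
soap [[0.7140672 0.1468401 0.01     ]]
```

View pics/wrist0.png

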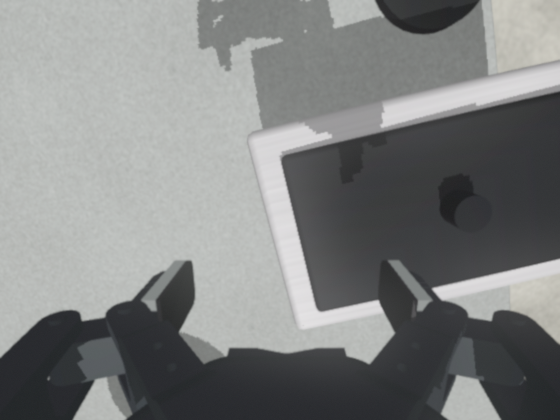

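The wrist view shows only the grey stand below the start pose, so it adds nothing yet. Next I work out the move to a hover above the nut.

```bash
cat > go.py <<'E'
# usage: go.py x y z yaw -> shift/turn in tool axes from current pose (target tool straight down)
import sys; from h import *
from rig import sensors
s=sensors.get_state(); A=R.from_euler('xyz',s['orientation'])
x,y,z,yaw=map(float,sys.argv[1:5]); T=R.from_euler('xyz',[np.pi,0,yaw])
print('t',s['time'],'pos',s['tool_pos'],'ori',s['orientation'],'j6',s['joints'][5],'F',s['force'].round(1))
print('shift',A.inv().apply(np.array([x,y,z])-s['tool_pos']).round(4),'turn',np.degrees((A.inv()*T).as_rotvec()).round(2))
E
python3 go.py .4957 .3362 .36 .07
```

```text
t 0.15 pos [0.13892825 0.58348045 0.23036223] ori [-3.14001943e+00 -1.05949623e-04  2.90781677e+00] j6 -0.05669636814363991 F [-0.4  0.3 -0.5]
shift [-0.4043 -0.1581 -0.1294] turn [-3.0000e-02  1.3000e-01  1.6259e+02]
```

```bash
python3 -m handwheel '[[0,0,-0.06,0,0,0,1],[0,0,-0.13,0,0,10,1],[-0.03,-0.01,-0.13,0,0,20,1],[-0.06,-0.02,-0.13,0,0,30,1],[-0.09,-0.035,-0.13,0,0,40,1],[-0.12,-0.05,-0.13,0,0,50,1],[-0.15,-0.06,-0.13,0,0,60,1],[-0.18,-0.07,-0.13,0,0,70,1],[-0.21,-0.08,-0.13,0,0,80,1],[-0.24,-0.095,-0.13,0,0,90,1],[-0.27,-0.105,-0.13,0,0,100,1],[-0.30,-0.12,-0.13,0,0,110,1],[-0.33,-0.13,-0.13,0,0,120,1],[-0.36,-0.14,-0.13,0,0,130,1],[-0.38,-0.15,-0.13,0,0,140,1],[-0.4,-0.157,-0.13,0,0,150,1],[-0.404,-0.158,-0.13,0,0,156,1],[-0.404,-0.158,-0.13,0,0,162.5,1],[-0.404,-0.158,-0.13,0,0,162.5,1],[-0.404,-0.158,-0.13,0,0,162.5,1]]'; python3 - <<'E'
from rig import *
import cv2,pickle
p=camera_params("wrist"); im=camera("wrist"); cv2.imwrite("pics/w1.png",im[:,:,::-1]); pickle.dump(p,open("w1.pkl","wb")); print(sensors.get_state()['joints'])
E
python3 go.py .4957 .3362 .36 .07
```

```text
time: 2.65
tool_pos: [0.4953, 0.3365, 0.3611]
orientation: [3.141, 0.0, 0.074]
force: [0.1, -0.0, 0.0]
gripper_width: 0.0854
finger_force: 0.0
[5.39941440e-01 1.59916025e-01 9.21810615e-01 6.68710792e-06
 2.06006507e+00 2.03711855e+00]
t 2.7 pos [0.49528879 0.3364928  0.36119144] ori [3.14150843e+00 1.80459011e-04 7.36223497e-02] j6 2.037118551604821 F [ 0.3  0.  -0.4]
shift [0.0004 0.0003 0.0012] turn [0.   0.01 0.21]
```

View pics/w1.png

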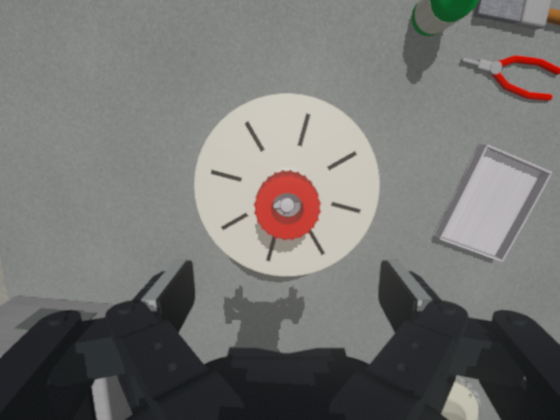

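The wrist picture shows the nut at (287,205), the lid disc centred near (287,185), and tray rim corners at about (487,145), (551,175), (500,261) and (437,241).

```bash
python3 - <<'E'
from h import *
import pickle
from rig import camera_params
p=pickle.load(open("w1.pkl","rb")); im=cv2.imread("pics/w1.png").astype(int)
m=blob((im[...,2]>110)&(im[...,1]<90)&(im[...,0]<90),(287,205)); c,a=cent(m)
g=lambda v:hullcent(p,np.r_[circ(*v,.207,.029),circ(*v,.247,.029)])
s=least_squares(lambda v:g(v)[0]-c,[.5,.335]);print('nut',s.x,a,g(s.x)[1])
w=im.min(2)>140; w[:,400:]=0; w[290:]=0; m=blob(w)
h=cv2.convexHull(np.argwhere(m)[:,::-1].astype(np.int32))[:,0]; X=unproj(p,h,.169)
s=least_squares(lambda v:np.hypot(X[:,0]-v[0],X[:,1]-v[1])-v[2],[.5,.335,.1],loss='soft_l1',f_scale=.001);print('lid',s.x)
def tray(p,uv):
    X=unproj(p,uv,.024)[:,:2]; print('tray',X.mean(0),[np.linalg.norm(X[i]-X[i-1]).round(3) for i in range(4)]); d=(X[3]-X[0])+(X[2]-X[1]); d2=(X[1]-X[0])+(X[2]-X[3]); print(np.arctan2(d[1],d[0]),np.arctan2(d2[1],d2[0]))
tray(p,[(487,145),(551,175),(500,261),(437,241)])
tray(camera_params('top'),[(259,235),(303,245),(287,306),(241,294)])
tray(camera_params('side'),[(182,243),(251,248),(241,299),(167,290)])
E
```

```text
nut [0.49544167 0.33606166] 3444.5 3772.698235231568
lid [0.49592032 0.33612516 0.10299134]
tray [ 0.46586501 -0.00568096] [np.float64(0.168), np.float64(0.125), np.float64(0.16), np.float64(0.122)]
2.8427034211020246 -1.840938366915858
tray [ 0.46902782 -0.00917032] [np.float64(0.161), np.float64(0.12), np.float64(0.165), np.float64(0.124)]
2.874834299720236 -1.7984650879849644
tray [ 0.47134539 -0.01323026] [np.float64(0.133), np.float64(0.163), np.float64(0.141), np.float64(0.163)]
-1.7804223651631432 -0.2078742663791783
```

```bash
python3 -m handwheel '[[0,0,0.04,0,0,0,1],[0,0,0.08,0,0,0,1],[0,0,0.11,0,0,0,1],[0,0,0.13,0,0,0,1],[0,0,0.145,0,0,0,1],[0,0,0.155,0,0,0,1],[0,0,0.155,0,0,0,1]]' && python3 -m handwheel '[[0,0,0,0,0,0,0.8],[0,0,0,0,0,0,0.72],[0,0,0,0,0,0,0.68],[0,0,0,0,0,0,0.68],[0,0,0,0,0,0,0.66],[0,0,0,0,0,0,0.66],[0,0,0,0,0,0,0.66]]'
```

```text
time: 3.58
tool_pos: [0.4953, 0.3364, 0.2058]
orientation: [3.141, 0.001, 0.072]
force: [0.3, 0.5, -0.1]
gripper_width: 0.0852
finger_force: 0.0
time: 4.45
tool_pos: [0.4957, 0.3366, 0.2077]
orientation: [-3.141, -0.002, 0.072]
force: [0.3, -0.0, 4.8]
gripper_width: 0.0575
finger_force: 62.8
```

```bash
python3 -m handwheel '[[0,0,-0.001,0,0,0,0.66],[0,0,-0.0015,0,0,-9,0.66],[0,0,-0.002,0,0,-18,0.66],[0,0,-0.0025,0,0,-27,0.66],[0,0,-0.003,0,0,-36,0.66],[0,0,-0.0035,0,0,-45,0.66],[0,0,-0.004,0,0,-54,0.66],[0,0,-0.0045,0,0,-63,0.66],[0,0,-0.005,0,0,-72,0.66],[0,0,-0.0055,0,0,-81,0.66],[0,0,-0.006,0,0,-90,0.66]]'; python3 -c "
from rig import sensors;print(sensors.get_state())"
```

```text
time: 5.82
tool_pos: [0.4955, 0.3361, 0.2115]
orientation: [-3.141, 0.001, 1.647]
force: [1.0, -0.3, 0.7]
gripper_width: 0.0575
finger_force: 63.8
{'time': 5.825, 'joints': array([ 5.39492435e-01,  8.54023854e-02,  1.27159887e+00, -4.03547689e-04,
        1.78565894e+00,  4.62925470e-01]), 'joint_vel': array([-1.34586729e-03, -8.92337005e-05, -6.89243920e-03, -2.53655048e-03,
        6.72024416e-03, -1.24627666e+00]), 'effort': array([  0.55406006, -45.55548549, -41.45247459,   0.27941806,
         0.26695864,   1.64852757]), 'tool_pos': array([0.49546504, 0.33612657, 0.21154539]), 'orientation': array([-3.14081359e+00,  8.29576736e-04,  1.64727778e+00]), 'force': array([ 0.96118128, -0.30618384,  0.72976073]), 'torque': array([-0.04854513, -0.19330689, -0.0274651 ]), 'finger_force': 63.776275254786015, 'gripper_width': 0.05745371781464764}
```

```bash
python3 -m handwheel '[[0,0,-0.0005,0,0,-9,0.66],[0,0,-0.001,0,0,-18,0.66],[0,0,-0.0015,0,0,-27,0.66],[0,0,-0.002,0,0,-36,0.66],[0,0,-0.0025,0,0,-45,0.66],[0,0,-0.003,0,0,-54,0.66],[0,0,-0.0035,0,0,-63,0.66],[0,0,-0.004,0,0,-72,0.66],[0,0,-0.0045,0,0,-81,0.66],[0,0,-0.005,0,0,-90,0.66],[0,0,-0.0055,0,0,-99,0.66],[0,0,-0.006,0,0,-108,0.66],[0,0,-0.0065,0,0,-117,0.66],[0,0,-0.007,0,0,-126,0.66],[0,0,-0.0075,0,0,-135,0.66],[0,0,-0.0075,0,0,-135,0.66]]'; python3 -c "
from rig import sensors;s=sensors.get_state();print(s['effort'],s['joints'][5])"
```

```text
time: 7.82
tool_pos: [0.4953, 0.3363, 0.2192]
orientation: [3.141, -0.001, -2.286]
force: [0.0, -1.3, -0.8]
gripper_width: 0.0572
finger_force: 63.8
[ 5.06173458e-02 -4.56798720e+01 -4.17689717e+01  1.95521215e-02
  9.49446252e-02 -8.91835503e-01] -1.8867652765496934
```

```bash
python3 -m handwheel '[[0,0,-0.001,0,0,0,0.66],[0,0,-0.002,0,0,0,0.66],[0,0,-0.003,0,0,0,0.66],[0,0,-0.004,0,0,0,0.66],[0,0,-0.004,0,0,0,0.66]]'
```

```text
time: 8.45
tool_pos: [0.4954, 0.3364, 0.2239]
orientation: [-3.142, 0.0, -2.285]
force: [-0.2, -0.1, -0.3]
gripper_width: 0.0577
finger_force: 63.9
```

```bash
python3 -m handwheel '[[0,0,-0.01,0,0,0,0.66],[0,0,-0.025,0,0,0,0.66],[0,0,-0.045,0,0,0,0.66],[0,0,-0.065,0,0,0,0.66],[0,0,-0.085,0,0,0,0.66],[0,0,-0.1,0,0,0,0.66],[0,0,-0.105,0,0,0,0.66],[0,0,-0.105,0,0,0,0.66]]'; python3 go.py .468 -.008 .25 1.29
```

```text
time: 9.45
tool_pos: [0.4955, 0.3365, 0.3295]
orientation: [-3.141, 0.001, -2.285]
force: [0.5, -0.3, -1.0]
gripper_width: 0.0576
finger_force: 63.9
t 9.45 pos [0.49552313 0.3364794  0.329457  ] ori [-3.14124679e+00  1.07571945e-03 -2.28450663e+00] j6 -1.888158861564695 F [ 0.5 -0.3 -1. ]
shift [ 0.2785 -0.2047  0.0792] turn [8.000e-02 5.000e-02 1.552e+02]
```

```bash
python3 -m handwheel '[[0.01,-0.007,0,0,0,9,0.66],[0.03,-0.022,0,0,0,18,0.66],[0.05,-0.037,0,0,0,27,0.66],[0.07,-0.051,0,0,0,36,0.66],[0.09,-0.066,0,0,0,45,0.66],[0.11,-0.081,0,0,0,54,0.66],[0.13,-0.096,0,0,0,63,0.66],[0.15,-0.11,0.01,0,0,73,0.66],[0.17,-0.125,0.02,0,0,83,0.66],[0.19,-0.14,0.03,0,0,93,0.66],[0.21,-0.154,0.04,0,0,103,0.66],[0.23,-0.169,0.05,0,0,113,0.66],[0.25,-0.184,0.06,0,0,123,0.66],[0.265,-0.195,0.07,0,0,132,0.66],[0.275,-0.202,0.075,0,0,141,0.66],[0.2785,-0.2047,0.079,0,0,149,0.66],[0.2785,-0.2047,0.079,0,0,155,0.66],[0.2785,-0.2047,0.079,0,0,155,0.66],[0.2785,-0.2047,0.079,0,0,155,0.66]]'; python3 - <<'E'
from rig import *
import cv2,pickle
p=camera_params("wrist"); im=camera("wrist"); cv2.imwrite("pics/w2.png",im[:,:,::-1]); pickle.dump(p,open("w2.pkl","wb"))
E
```

```text
time: 11.82
tool_pos: [0.4677, -0.0081, 0.2495]
orientation: [-3.141, 0.0, 1.295]
force: [0.1, 0.2, -0.3]
gripper_width: 0.0576
finger_force: 64.0
```

View pics/w2.png

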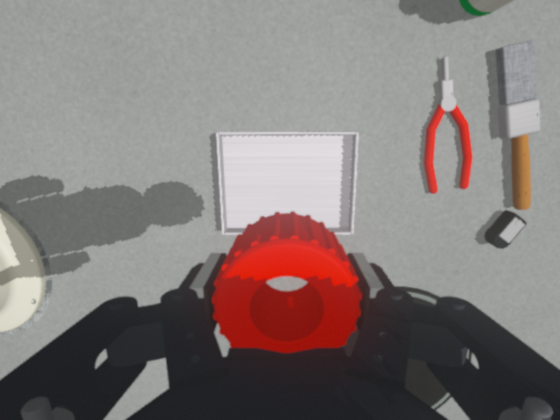

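The nut is held level between the pads. The tray's rim corners are at about (217,132), (358,132), (352,234) and (222,234), square to the gripper.

```bash
python3 - <<'E'
from h import *
import pickle
p=pickle.load(open("w2.pkl","rb"))
X=unproj(p,[(217,132),(358,132),(353,234),(221,234)],.024)[:,:2]; print(X.mean(0),[np.linalg.norm(X[i]-X[i-1]).round(3) for i in range(4)]); d=X[1]-X[0]; print(np.arctan2(d[1],d[0]))
E
python3 go.py .468 -.008 .02 1.29
```

```text
[ 0.46884434 -0.00716126] [np.float64(0.124), np.float64(0.163), np.float64(0.124), np.float64(0.166)]
-0.276754211373203
t 11.875 pos [ 0.46772384 -0.00805929  0.24956644] ori [-3.14123238e+00  8.02699102e-05  1.29516582e+00] j6 0.18566072550758456 F [ 1.  -0.5 -0.9]
shift [2.000e-04 3.000e-04 2.296e-01] turn [-0.02  0.    0.3 ]
```

```bash
python3 -m handwheel '[[0,0,0.03,0,0,0,0.66],[0,0,0.07,0,0,0,0.66],[0,0,0.11,0,0,0,0.66],[0,0,0.15,0,0,0,0.66],[0,0,0.19,0,0,0,0.66],[0,0,0.21,0,0,0,0.66],[0,0,0.225,0,0,0,0.66],[0,0,0.232,0,0,0,0.66],[0,0,0.237,0,0,0,0.66],[0,0,0.240,0,0,0,0.66],[0,0,0.241,0,0,0,0.66],[0,0,0.241,0,0,0,0.66]]' && python3 -m handwheel '[[0,0,0.001,0,0,0,0.66],[0,0,0.002,0,0,0,0.66],[0,0,0.002,0,0,0,0.66],[0,0,0.002,0,0,0,0.66]]'
```

```text
time: 13.38
tool_pos: [0.468, -0.0082, 0.0091]
orientation: [3.141, -0.0, 1.293]
force: [-0.5, 0.2, -1.2]
gripper_width: 0.0578
finger_force: 64.1
time: 13.88
tool_pos: [0.4678, -0.0081, 0.0068]
orientation: [3.142, -0.0, 1.293]
force: [0.1, -0.6, -0.8]
gripper_width: 0.0574
finger_force: 64.1
```

```bash
python3 -m handwheel '[[0,0,0.001,0,0,0,0.66],[0,0,0.0015,0,0,0,0.66],[0,0,0.002,0,0,0,0.66],[0,0,0.002,0,0,0,0.66]]' && python3 -m handwheel '[[0,0,0.001,0,0,0,0.66],[0,0,0.0015,0,0,0,0.66],[0,0,0.0015,0,0,0,0.66]]'
```

```text
time: 14.38
tool_pos: [0.4678, -0.0081, 0.0047]
orientation: [-3.141, 0.0, 1.293]
force: [-0.2, -0.2, -0.8]
gripper_width: 0.0576
finger_force: 64.1
time: 14.75
tool_pos: [0.4679, -0.0082, 0.0037]
orientation: [3.141, 0.0, 1.293]
force: [-2.1, 0.5, 3.0]
gripper_width: 0.0573
finger_force: 64.5
```

Contact with the tray floor, so I release the nut (the tray is long enough for a full opening), then raise the hand.

```bash
python3 -m handwheel '[[0,0,0,0,0,0,0.75],[0,0,0,0,0,0,0.85],[0,0,-0.001,0,0,0,0.9],[0,0,-0.002,0,0,0,0.9],[0,0,-0.002,0,0,0,0.9]]' && python3 -m handwheel '[[0,0,-0.01,0,0,0,0.9],[0,0,-0.03,0,0,0,0.9],[0,0,-0.07,0,0,0,0.9],[0,0,-0.12,0,0,0,1],[0,0,-0.18,0,0,0,1],[0,0,-0.24,0,0,0,1],[0,0,-0.29,0,0,0,1],[0,0,-0.31,0,0,0,1],[0,0,-0.31,0,0,0,1]]'; python3 - <<'E'
from rig import *
import cv2,pickle
p=camera_params("wrist"); im=camera("wrist"); cv2.imwrite("pics/w3.png",im[:,:,::-1]); pickle.dump(p,open("w3.pkl","wb"))
E
python3 go.py .4955 .3362 .33 2.16
```

```text
time: 15.38
tool_pos: [0.4679, -0.0081, 0.0054]
orientation: [3.141, -0.0, 1.293]
force: [0.2, -0.1, -1.1]
gripper_width: 0.077
finger_force: 0.0
time: 16.5
tool_pos: [0.4682, -0.0082, 0.3179]
orientation: [3.137, -0.001, 1.293]
force: [0.2, -0.1, -0.6]
gripper_width: 0.0853
finger_force: 0.0
t 16.55 pos [ 0.46790482 -0.00813228  0.31581039] ori [ 3.14030389e+00 -2.43641148e-04  1.29337306e+00] j6 0.1873277043286797 F [ 0.4 -0.1 -0.5]
shift [ 0.3387 -0.0677 -0.0142] turn [ 8.000e-02  2.000e-02 -4.965e+01]
```

View pics/w3.png

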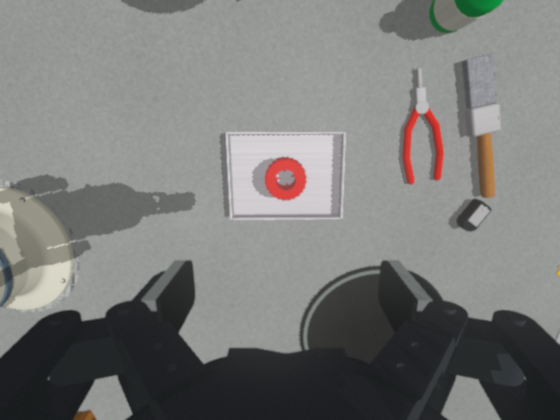

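The nut lies flat in the tray at (286,178), near its centre at (286,175), and the neighbouring items are untouched. Next, the lid.

```bash
python3 -m handwheel '[[0.02,-0.004,-0.01,0,0,-5,1],[0.06,-0.012,-0.014,0,0,-12,1],[0.1,-0.02,-0.014,0,0,-20,1],[0.15,-0.03,-0.014,0,0,-28,1],[0.2,-0.04,-0.014,0,0,-36,1],[0.25,-0.05,-0.014,0,0,-43,1],[0.29,-0.058,-0.014,0,0,-48,1],[0.32,-0.064,-0.014,0,0,-50,1],[0.335,-0.067,-0.014,0,0,-50,1],[0.3387,-0.0677,-0.014,0,0,-50,1],[0.3387,-0.0677,-0.014,0,0,-50,1],[0.3387,-0.0677,-0.014,0,0,-50,1]]'; python3 - <<'E'
from h import *
from rig import *
p=camera_params("wrist"); im=camera("wrist")[:,:,::-1]; cv2.imwrite("pics/w4.png",im); im=im.astype(int)
w=im.min(2)>140; w[300:]=0; m=blob(w); print(m.sum(),np.argwhere(m).min(0),np.argwhere(m).max(0))
h=cv2.convexHull(np.argwhere(m)[:,::-1].astype(np.int32))[:,0]; X=unproj(p,h,.169)
s=least_squares(lambda v:np.hypot(X[:,0]-v[0],X[:,1]-v[1])-v[2],[.5,.335,.1],loss='soft_l1',f_scale=.001);print('lid',s.x,np.abs(s.fun).max())
E
python3 go.py .4957 .3362 .173 2.16
```

```text
time: 18.05
tool_pos: [0.4957, 0.3351, 0.3297]
orientation: [3.141, 0.0, 2.165]
force: [0.5, 0.0, -0.3]
gripper_width: 0.0852
finger_force: 0.0
28331 [ 88 184] [289 389]
lid [0.49609891 0.33598384 0.10298395] 0.00463501621188335
t 18.1 pos [0.49566814 0.33521107 0.32978549] ori [3.14089214e+00 2.10030034e-04 2.16463752e+00] j6 -0.05604359906597686 F [ 0.1 -0.7 -0.2]
shift [0.0008 0.0005 0.1568] turn [0.04 0.01 0.27]
```

```bash
python3 -m handwheel '[[0.0006,0.0007,0.04,0,0,0,1],[0.0006,0.0007,0.08,0,0,0,1],[0.0006,0.0007,0.11,0,0,0,1],[0.0006,0.0007,0.13,0,0,0,1],[0.0006,0.0007,0.147,0,0,0,1],[0.0006,0.0007,0.156,0,0,0,1],[0.0006,0.0007,0.156,0,0,0,1]]' && python3 -m handwheel '[[0,0,0,0,0,0,0.8],[0,0,0,0,0,0,0.65],[0,0,0,0,0,0,0.55],[0,0,0,0,0,0,0.5],[0,0,0,0,0,0,0.48],[0,0,0,0,0,0,0.48],[0,0,0,0,0,0,0.48]]'
```

```text
time: 18.98
tool_pos: [0.4957, 0.337, 0.1731]
orientation: [-3.141, 0.0, 2.166]
force: [0.5, -0.3, 0.6]
gripper_width: 0.0854
finger_force: 0.0
time: 19.85
tool_pos: [0.4958, 0.3371, 0.1742]
orientation: [3.141, 0.0, 2.166]
force: [-2.0, 0.2, 6.1]
gripper_width: 0.0439
finger_force: 60.3
```

```bash
python3 -m handwheel '[[0,0,-0.002,0,0,0,0.48],[0,0,-0.006,0,0,0,0.48],[0,0,-0.014,0,0,0,0.48],[0,0,-0.025,0,0,0,0.48],[0,0,-0.04,0,0,0,0.48],[0,0,-0.055,0,0,0,0.48],[0,0,-0.07,0,0,0,0.48],[0,0,-0.085,0,0,0,0.48],[0,0,-0.1,0,0,0,0.48],[0,0,-0.11,0,0,0,0.48],[0,0,-0.116,0,0,0,0.48],[0,0,-0.116,0,0,0,0.48],[0,0,-0.116,0,0,0,0.48]]'; python3 - <<'E'
from h import *
from rig import *
im=camera("side")[:,:,::-1]; cv2.imwrite("pics/s5.png",im)
# mat refit: outer ring from top camera
p=camera_params('top'); im=camera("top")[:,:,::-1]; cv2.imwrite("pics/t5.png",cv2.resize(im[180:310,320:450],None,fx=4,fy=4))
for z,pp in((.004,p),):
    t=np.linspace(0,2*np.pi,360,endpoint=False); g=cv2.cvtColor(im,cv2.COLOR_BGR2GRAY).astype(float)
    c=np.array([.542,-.315]); rr=np.linspace(.10,.15,101)
    X=np.array([[c[0]+r*np.cos(a),c[1]+r*np.sin(a),z] for a in t for r in rr]); uv=proj(p,X).astype(np.float32)
    v=cv2.remap(g.astype(np.float32),uv[None,:,0],uv[None,:,1],1)[0].reshape(360,101); v=cv2.GaussianBlur(v,(5,5),0)
    e=rr[np.argmax(np.gradient(v,axis=1),1)]; Y=np.c_[c[0]+e*np.cos(t),c[1]+e*np.sin(t)]
    s=least_squares(lambda q:np.hypot(*(Y-q[:2]).T)-q[2],[*c,.13],loss='soft_l1',f_scale=.002); print('mat',s.x)
E
python3 go.py .542 -.315 .29 1.2
```

```text
time: 21.48
tool_pos: [0.4956, 0.337, 0.2885]
orientation: [-3.14, -0.0, 2.166]
force: [0.3, -0.3, -3.2]
gripper_width: 0.0433
finger_force: 61.4
t 21.575 pos [0.49559496 0.33696411 0.28850851] ori [-3.14035324e+00 -6.66667958e-05  2.16603503e+00] j6 -0.054881075047932715 F [ 0.1 -0.7 -2.8]
shift [-0.5659 -0.3271 -0.0011] turn [-7.000e-02  3.000e-02  5.535e+01]Traceback (most recent call last):
  File "<stdin>", line 10, in <module>
cv2.error: OpenCV(4.12.0) /io/opencv/modules/imgproc/src/imgwarp.cpp:1713: error: (-215:Assertion failed) dst.cols < SHRT_MAX && dst.rows < SHRT_MAX && src.cols < SHRT_MAX && src.rows < SHRT_MAX in function 'remap'
```

View pics/s5.png

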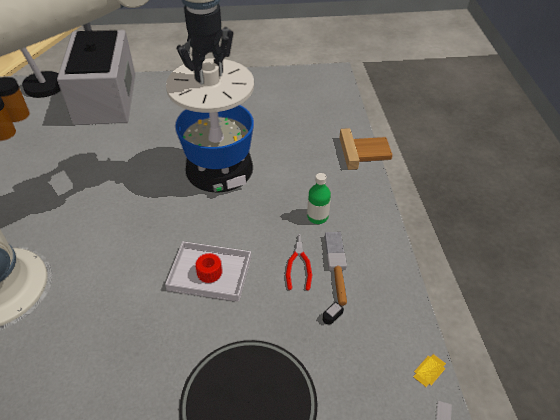

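The side view shows the lid held level, above the stud's top, with the nut in the tray at (209,268). I refit the mat from its outer edge.

```bash
python3 - <<'E'
from h import *
from rig import *
for n in('top','side'):
    p=camera_params(n); g=cv2.GaussianBlur(cv2.imread(f"pics/{n}0.png",0).astype(np.float32),(3,3),0)
    t=np.linspace(0,2*np.pi,180,endpoint=False); c=np.array([.542,-.315]); rr=np.linspace(.10,.15,101)
    X=np.array([[c[0]+r*np.cos(a),c[1]+r*np.sin(a),.004] for a in t for r in rr]); uv=proj(p,X).astype(np.float32)
    ok=(uv[:,1].reshape(180,101)[:,-1]<415)
    v=cv2.remap(g,uv[:,0].reshape(180,101),uv[:,1].reshape(180,101),1)
    e=rr[np.argmax(np.gradient(v,axis=1)*(rr>.118),1)][ok]; Y=np.c_[c[0]+e*np.cos(t[ok]),c[1]+e*np.sin(t[ok])]
    s=least_squares(lambda q:np.hypot(*(Y-q[:2]).T)-q[2],[*c,.13],loss='soft_l1',f_scale=.002); print('mat',n,s.x)
E
```

```text
mat top [ 0.54187601 -0.31512246  0.13048661]
mat side [ 0.54009021 -0.31506128  0.12957987]
```

```bash
python3 -m handwheel '[[-0.008,-0.005,0,0,0,0,0.48],[-0.026,-0.015,0,0,0,3,0.48],[-0.06,-0.035,0,0,0,6,0.48],[-0.095,-0.055,0,0,0,9,0.48],[-0.13,-0.075,0,0,0,13,0.48],[-0.165,-0.095,0,0,0,16,0.48],[-0.2,-0.115,0,0,0,20,0.48],[-0.235,-0.136,0,0,0,24,0.48],[-0.27,-0.156,0,0,0,28,0.48],[-0.305,-0.176,0,0,0,32,0.48],[-0.34,-0.197,0,0,0,36,0.48],[-0.375,-0.217,0,0,0,40,0.48],[-0.41,-0.237,0,0,0,44,0.48],[-0.445,-0.257,0,0,0,48,0.48],[-0.48,-0.277,0,0,0,51,0.48],[-0.515,-0.298,0,0,0,53,0.48],[-0.545,-0.315,0,0,0,55,0.48],[-0.56,-0.3235,0,0,0,55,0.48],[-0.5659,-0.327,0,0,0,55,0.48],[-0.5659,-0.327,0,0,0,55,0.48]]'; python3 go.py .5415 -.3150 .032 1.206
```

```text
time: 24.08
tool_pos: [0.5421, -0.3145, 0.2894]
orientation: [-3.142, -0.0, 1.206]
force: [-0.3, 0.3, -2.7]
gripper_width: 0.0435
finger_force: 61.7
t 24.075 pos [ 0.54212309 -0.31453763  0.28942051] ori [-3.14150837e+00 -3.33821817e-04  1.20623902e+00] j6 -0.21549802586832717 F [-0.3  0.3 -2.7]
shift [-0.0007 -0.0004  0.2574] turn [-0.   -0.02  0.01]
```

```bash
python3 -m handwheel '[[0,0,0.015,0,0,0,0.48],[0,0,0.04,0,0,0,0.48],[0,0,0.07,0,0,0,0.48],[0,0,0.1,0,0,0,0.48],[0,0,0.13,0,0,0,0.48],[0,0,0.16,0,0,0,0.48],[0,0,0.19,0,0,0,0.48],[0,0,0.215,0,0,0,0.48],[0,0,0.235,0,0,0,0.48],[0,0,0.25,0,0,0,0.48],[0,0,0.258,0,0,0,0.48],[0,0,0.261,0,0,0,0.48],[0,0,0.263,0,0,0,0.48],[0,0,0.263,0,0,0,0.48]]' && python3 -m handwheel '[[0,0,0.001,0,0,0,0.48],[0,0,0.002,0,0,0,0.48],[0,0,0.003,0,0,0,0.48],[0,0,0.003,0,0,0,0.48]]'
```

```text
time: 25.82
tool_pos: [0.5425, -0.3151, 0.0269]
orientation: [3.141, 0.0, 1.206]
force: [-0.3, -0.9, -2.6]
gripper_width: 0.0439
finger_force: 61.7
time: 26.32
tool_pos: [0.5422, -0.3148, 0.0231]
orientation: [-3.141, -0.0, 1.206]
force: [-0.2, 0.1, -4.0]
gripper_width: 0.0437
finger_force: 61.7
```

```bash
python3 -m handwheel '[[0,0,0.001,0,0,0,0.48],[0,0,0.002,0,0,0,0.48],[0,0,0.002,0,0,0,0.48],[0,0,0.002,0,0,0,0.48]]'
```

```text
time: 26.82
tool_pos: [0.5422, -0.3149, 0.0213]
orientation: [-3.142, -0.0, 1.206]
force: [0.3, 0.4, -2.7]
gripper_width: 0.0438
finger_force: 61.8
```

```bash
python3 -m handwheel '[[0,0,0.001,0,0,0,0.48],[0,0,0.0015,0,0,0,0.48],[0,0,0.0015,0,0,0,0.48]]'
```

```text
time: 27.2
tool_pos: [0.5423, -0.3149, 0.0212]
orientation: [3.141, 0.0, 1.206]
force: [-3.6, 3.1, 5.7]
gripper_width: 0.0439
finger_force: 62.5
```

Contact with the mat, so I release, go up and check.

```bash
python3 -m handwheel '[[0,0,0,0,0,0,0.55],[0,0,0,0,0,0,0.7],[0,0,-0.001,0,0,0,0.85],[0,0,-0.002,0,0,0,1],[0,0,-0.002,0,0,0,1]]' && python3 -m handwheel '[[0,0,-0.01,0,0,0,1],[0,0,-0.03,0,0,0,1],[0,0,-0.07,0,0,0,1],[0,0,-0.12,0,0,0,1],[0,0,-0.17,0,0,0,1],[0,0,-0.22,0,0,0,1],[0,0,-0.26,0,0,0,1],[0,0,-0.28,0,0,0,1],[0,0,-0.28,0,0,0,1],[0,0,-0.28,0,0,0,1]]'; python3 - <<'E'
from h import *
from rig import *
p=camera_params("wrist"); im=camera("wrist")[:,:,::-1]; cv2.imwrite("pics/w6.png",im); im=im.astype(int)
w=im.min(2)>140; w[300:]=0; m=blob(w)
h=cv2.convexHull(np.argwhere(m)[:,::-1].astype(np.int32))[:,0]; X=unproj(p,h,.016)
s=least_squares(lambda v:np.hypot(X[:,0]-v[0],X[:,1]-v[1])-v[2],[.54,-.315,.1],loss='soft_l1',f_scale=.001);print('lid',s.x)
E
```

```text
time: 27.82
tool_pos: [0.5424, -0.315, 0.0219]
orientation: [3.141, 0.0, 1.206]
force: [-0.6, 0.0, -0.0]
gripper_width: 0.0856
finger_force: 0.0
time: 29.08
tool_pos: [0.5421, -0.3148, 0.3012]
orientation: [-3.141, -0.0, 1.206]
force: [-0.2, -0.4, -0.8]
gripper_width: 0.0858
finger_force: 0.0
lid [ 0.49753143 -0.39031889  0.46610735]
```

View pics/w6.png

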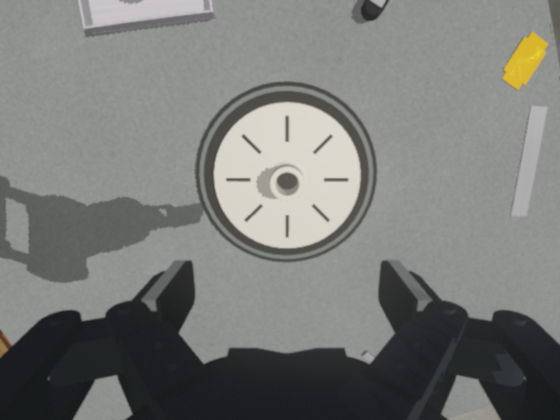

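The lid, centred at (287,174), lies hub up and concentric on the mat, centred at (286,171). The automatic circle fit failed because its mask grabbed the background, but the picture settles the question.

```bash
python3 -c "
from rig import job;print(job.finish_job())"
```

```text
the job is handed in; nothing more can be done
None
```

I unscrewed the nut and set it flat in the tray, then laid the lid hub up and centred on the drip mat; I handed the job in at about 29 s, and the hand-in returned no verdict.

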